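Slide a thin plate over the stand's edge and weigh it

ROBOT

A 6-joint arm with a two-finger parallel gripper is mounted at the origin on the work surface. World frame = base frame: x ahead of the robot, y to its left, z up, the work surface at z = 0. Lengths are in mm, angles in rad, forces in N, time in s.
With the tool pointing down it reaches from about 350 to 875 mm from the base axis. Payload 4.2 kg.
Tool frame: the origin (TCP) lies on the mounting face of the last link; the fingertips stand 173 mm ahead of it and the grasp point (between the pads) lies grip_point_offset ahead of it (grip_point_offset is the distance from the TCP to the grasp point, in mm); z points along the fingers, y is the line along which they close (so a half turn about z gives the same grasp; the last joint's range is limited). The gripper opens to 85 mm and grips with 20 to 120 N. Pads are 22 mm wide; open, the fingers measure 114 mm over their backs; the gripper's body (76 mm by 85 mm) begins 54 mm behind the grasp point. The pads swing forward as they close: fully open they stand 13 mm farther back than shut.
Start: joints at [-0.925, 0.385, 0.008, 0, -1.194, -0.259], TCP at [235.781, -578.798, 404.712] pointing down, gripper open.
Joint ranges: [-3.14, 3.14], [-1.21, 2.06], [-1.07, 1.41], [-3.16, 2.05], [-2.99, -0.16], [-3.1, 3.1]. Speed limits (rad/s): [2.79, 2.79, 3.14, 3.14, 3.14, 3.14].

INTERFACE

Orientations are given as a unit quaternion [x, y, z, w].
In Python, from bench import read_state, get_image, job_done, recognise, place_of, grip_point_offset gives the robot as it stands. The module is installed in compiled form; this text tells all that it offers.
- The arm moves only by the tool carry_out, never from a script. Its arguments are lists of equal length, an entry for each row: "slide": the shift along the tool's x, y, z in m, a list of three; "roll": the turn about the tool's z in degrees; "claw": the finger opening in m, from 0 to 0.0854. A call has 1 to 8 rows; each row is the pose to reach, as a shift and turn from the pose commanded when the call began, along the tool's axes at that moment; what a row does not reach only later rows make up. A row lasts 1/8 s, in which the tool goes at most 62.5 mm and 10.7 degrees, less where a joint would pass 70% of its speed; a pose out of reach is approached as far as the arm can. A call with a gripper value outside its range is refused whole. The fingers move at their own pace and stop on an object; the grip force is fixed at half the most. Time passes only in rows, so rows that repeat a pose let the fingers close. It gives the time, the measured TCP pose, the force, the opening and the grip force at its end, in the units of the state.
- read_state(): the state, without advancing time (a new reading comes with each control period).
- get_image(name): name is "scene" or "top" or "wrist"; returns a dict with "img" (400x640x3 uint8, red, green, blue), "z_map" (400x640 float32, mm along the optical axis (not along the pixel's ray), 0 where there is no reading), "mtx" (3x3 intrinsics, pixels), "world_from_camera" (4x4, takes a point from camera to world coordinates); the wrist camera has in their place "T_tool_cam" (4x4, takes a point from camera to tool coordinates, whose origin is the TCP and whose axes are the flange's). Camera axes: x right, y up, looking along -z (the intrinsics and any distortion apply to the point x, -y, -z); pixel columns grow to the right and rows downward; lengths in mm; the calibration is good to about 2 mm. A picture is of the moment at which its call begins: read the wrist's pose just before it.
- job_done(): hands the job in; it is judged then, once.
Trained networks look in a picture, given as the dict that the camera call returned (one of the last four; its "shot" number tells which), for a name from the list of things; names that differ only in an ending like _2 or _b are one class to them, and where a whole thing is asked for, a point or a joint stands for the part that bears it (a point fixed in the world has none). Each returns a list of dicts, best first, with "conf" (0 to 1); they miss things now and then, are a little off and sometimes report something else, mostly with a low value. They report only what shows in the picture. A call takes as long as a camera call. They do not tell look-alikes from the thing itself.
- recognise(picture, thing): "at" ([column, row] in pixels, amid what is visible of it).
- place_of(picture, thing): "at" ([column, row] in pixels: a listed point, or the origin of a listed thing).
The state is a dict: "clock": time; "joints": joint angles; "joint_vel": joint speeds; "joint_efforts": joint torques, N m; "position": TCP position; "ee_rot": TCP orientation; "contact_force": force on the tool from outside, world axes, zero at the start; "wrist_torque": the same for the moment, N m; "gripper_width": finger opening in mm; "grasp_force": force on a finger pad.
Only numpy, scipy, OpenCV 4.12 (cv2) and the standard library are available. Lean on these libraries where they do the work, as an engineer would, in place of code of your own. Each camera call takes 0.05 s, during which the arm holds its last target. There are 200 camera calls.

TASK

The thin blue plate lies sunk between the rails of the white inspection stand, so its edges cannot be gripped there: pressing on it gently from above (the stand's lit deck is fragile), slide it along the channel until about 40 mm of it hangs over the stand's open end while it still rests on the deck. Then pinch the overhanging end, lift the plate off, lay it gently and flat on the scale's narrow pan, centred and lengthwise along it, and let go. Never let the plate fall, and leave everything else where it is.

Things in the scene. Friction and masses are not known exactly. Their poses are not given: they have to be found in the camera images.
- plate: Blue enamelled plate 110 x 64 x 4 mm, 135 to 195 g. Origin: centre of its underside; x along its length (its -x end leads towards the stand's open end), y across its width, z up from its face. It starts resting in the stand's channel, leading end 4 to 50 mm inside the open end. Friction on the deck about 0.45: press with some 8 N to slide it; a light touch only slips over it.
- stand: White fixed stand, left or right, on levelling screws, 170 (x) x 96 (y) mm. Origin: 66 mm below the deck's open (-x) end, which roughly faces the robot, with free air before it. Deck falls 3.5 degrees from there towards +x, between rails 6 mm high (plate 4 mm), 67 mm apart, and a like stop at +x. Its height varies by 12 mm. Rigid; over 18 N pressed through the plate breaks it.
- stand_edge (a point): Point on the stand's deck surface at the middle of its open end, 66 to 78 mm above the table; axes as the stand's (x level, inwards along the channel, y across, z up). The plate's overhang is 55 mm minus the x of its origin in this frame; past 55 mm of overhang it tips off.
- scale: Grey fixed bench scale on the side the stand does not take, body 200 (x) x 136 (y) x 34 mm high; origin: centre of its underside; display at its -x end, roughly facing the robot. The pan stands above it on a thin stem whose foot is 32 mm across and 48 mm high.
- pan_top (a point): Middle of the top of the scale's steel pan: 90 mm (along the scale's x) x 46 mm (y) x 5 mm, top 80 mm above the table; axes as the scale's. Narrower than the plate, so fingers can straddle it; 41 mm free from its underside to the scale's body. Sprung: sinks 0.4 mm per newton, at most 6 mm; over 15 N overloads it.
- ramekin: White ceramic cup, 72 mm across, 50 mm high, between stand and scale; origin centre of underside. Leave alone.
- ramekin2: White ceramic cup, 90 mm across, 60 mm high, at the far right; origin centre of underside. Leave alone.
- dish: White ceramic plate, 200 mm across, 22 mm high, at the far middle; origin centre of underside. Leave alone.
- wash_bottle: White bottle with green cap, 64 mm across, 120 mm high, at the far left; origin centre of underside. Leave alone.
- tweezers: Flat steel tweezers, 135 mm long, 3 mm high, in front of the robot; origin at the middle. Leave alone.
- jar: White jar with blue cap, 60 mm across, 70 mm high, near left; origin centre of underside. Leave alone.
- spatula: Spatula with blue handle, 200 mm long, near right; origin near its middle. Leave alone.
Not all that is in view belongs to the job. Of the things that look like the plate, the middle-sized one is meant.

How it is judged (in metres and radians):
On the way, in this order (a step that is already met when the one before it is completed fails the run):
1. the blue plate overhangs the stand's open end by 25 mm or more, still resting on the stand (x of plate in the frame of stand_edge between 0 and 0.03 m and z of plate in the frame of stand_edge between -0.006 and 0.002 m and angle between plate's own z axis and vertical below 0.1 rad and contact force between plate and stand above 0.2 N), for 0.2 s.
2. the blue plate is held by the fingers, lifted clear of the stand (contact force between the fingers and plate above 0.5 N and contact force between plate and stand below 0.05 N and height (world z) of plate above 0.095 m), for 0.2 s.
At the end, for the whole second after the job is handed in: The blue plate lies flat (within 3.4 degrees) and at rest on the scale's pan, its centre within 15 mm of the pan's centre and its length within 11 degrees of the pan's length, released (horizontal distance between plate and pan_top below 0.015 m and z of plate in the frame of pan_top between -0.003 and 0.004 m and angle between plate's own z axis and vertical below 0.06 rad and angle between the x axis of plate and the x axis of scale, either way round below 0.2 rad and contact force between plate and scale above 0.2 N and linear speed of plate below 0.01 m/s); the robot touches nothing.
It fails at once if the plate is pressed against the stand with more than 18 N (contact force between plate and stand above 18 N).
It fails at once if more than 15 N on the scale, from the plate or the robot (contact force between any of plate, the arm, the fingers and scale above 15 N).
It fails at once if the plate falls to bench level (height (world z) of plate below 0.04 m).
It fails at once if another thing on the bench is moved by more than 30 mm (distance of any of ramekin, ramekin2, dish, wash_bottle, tweezers, jar, spatula from where it was at the start of the episode above 0.03 m).
It also fails if it takes over 72 s, if anything falls off the work surface, if the arm or the gripper's body presses on something with over 40 N, if the wrist force passes 120 N, or if a joint passes its speed limit or range.

## Working session

There is one attempt and no reset: what is moved stays moved. The work goes in short steps, Python scripts to look and compute and a tool call to move; the robot and the scene stay as the last step left them, time stands still between calls to the robot, and variables do not carry over. Pictures are saved under pics/ and viewed, at most 10 in all, crops included, and the job is handed in when it is done.

Besides the shell and the picture viewer there is one more tool, called after ">>>" as name(argument=value, ...) on one line, values as JSON. carry_out: Moves the arm, as the interface text tells. Its arguments: {"type":"object","properties":{"slide":{"type":"array"},"roll":{"type":"array"},"claw":{"type":"array"}},"required":["slide","roll","claw"]}

```bash
mkdir -p pics
cat > h.py <<'E'
import numpy as np, cv2
from bench import *
from scipy.spatial.transform import Rotation as R
def Tw(p,s=None):
    if 'world_from_camera' in p: return np.array(p['world_from_camera'])
    s=s or read_state(); T=np.eye(4); T[:3,:3]=R.from_quat(s['ee_rot']).as_matrix(); T[:3,3]=s['position']
    return T@np.array(p['T_tool_cam'])
def cloud(p,T):
    K=np.array(p['mtx']); z=p['z_map']; v,u=np.mgrid[:400,:640]
    P=np.stack([(u-K[0,2])/K[0,0]*z,-(v-K[1,2])/K[1,1]*z,-z,np.ones_like(z)],-1)
    W=(P@T.T)[...,:3]; W[z<=0]=np.nan; return W
def save(p,n,img=None): cv2.imwrite('pics/'+n,cv2.cvtColor(p['img'] if img is None else img,cv2.COLOR_RGB2BGR))
E
python3 - <<'E'
from h import *
print(read_state(), grip_point_offset if not callable(grip_point_offset) else grip_point_offset())
for n in('top','scene'):
    p=get_image(n); save(p,n+'1.png'); W=cloud(p,Tw(p))
    print(n,[k for k in p],Tw(p)[:3,3],p['mtx'])
    for t in('plate','stand_edge','stand','pan_top','scale'):
        for f in (place_of,):
            for d in f(p,t)[:4]:
                u,v=np.round(d['at']).astype(int); print(t,round(d['conf'],2),(u,v),W[min(max(v,0),399),min(max(u,0),639)].round(1))
E
```

```text
{'clock': 0.0, 'joints': array([-9.25398922e-01,  3.85560433e-01,  6.62520379e-03, -5.27375043e-04,
       -1.19399288e+00, -2.58570579e-01]), 'joint_vel': array([-0.00102859, -0.0004482 , -0.00074061,  0.00023913,  0.00211231,
       -0.00015609]), 'joint_efforts': array([ 1.82711656e-04, -3.92281473e+01,  1.88400525e+01,  4.18600604e+00,
       -4.58346345e-03,  1.41324509e-06]), 'position': array([ 235.72305538, -578.61961073,  403.61437305]), 'ee_rot': array([-1.92114187e-01,  9.81371970e-01,  1.06589802e-03, -2.45054918e-04]), 'contact_force': array([-0.0616814 , -0.00014887, -0.14406325]), 'wrist_torque': array([-0.00236309,  0.01671237,  0.0042932 ]), 'grasp_force': 0.0, 'gripper_width': 85.68897312091855} 154.70000000000002
top ['img', 'z_map', 'mtx', 'world_from_camera', 'shot'] [ 177.91840012    4.7143956  1625.91080184] [[480.8863272    0.         315.48666401]
 [  0.         480.8863272  200.2507085 ]
 [  0.           0.           1.        ]]
plate 0.92 (np.int64(255), np.int64(166)) [588.8 199.1  77.9]
plate 0.92 (np.int64(208), np.int64(281)) [213.3 353.4   8.4]
stand_
[... 292 characters left out ...]
) [ 538.9 -214.3   33.5]
scene ['img', 'z_map', 'mtx', 'world_from_camera', 'shot'] [ 778.06217747 -536.32524973  787.29618796] [[386.23647136   0.         313.55749426]
 [  0.         386.23647136 191.77253523]
 [  0.           0.           1.        ]]
plate 0.79 (np.int64(402), np.int64(137)) [607.5 348.3   5.2]
plate 0.75 (np.int64(293), np.int64(97)) [228.  351.4   6.2]
plate 0.67 (np.int64(383), np.int64(146)) [591.5 209.3  76.6]
stand_edge 0.73 (np.int64(358), np.int64(131)) [509.3 229.9  77. ]
stand 0.84 (np.int64(374), np.int64(162)) [588.4 162.8  56.1]
pan_top 0.85 (np.int64(292), np.int64(274)) [ 573.9 -231.7   81.9]
scale 0.97 (np.int64(291), np.int64(284)) [ 583.  -250.8   80.5]
```

Run:
```python
from h import *
i=cv2.imread('pics/top1.png'); cv2.imwrite('pics/topc.png',cv2.resize(i[120:310,170:430],None,fx=3,fy=3,interpolation=cv2.INTER_CUBIC))
```

```text
(no output)
```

View pics/topc.png

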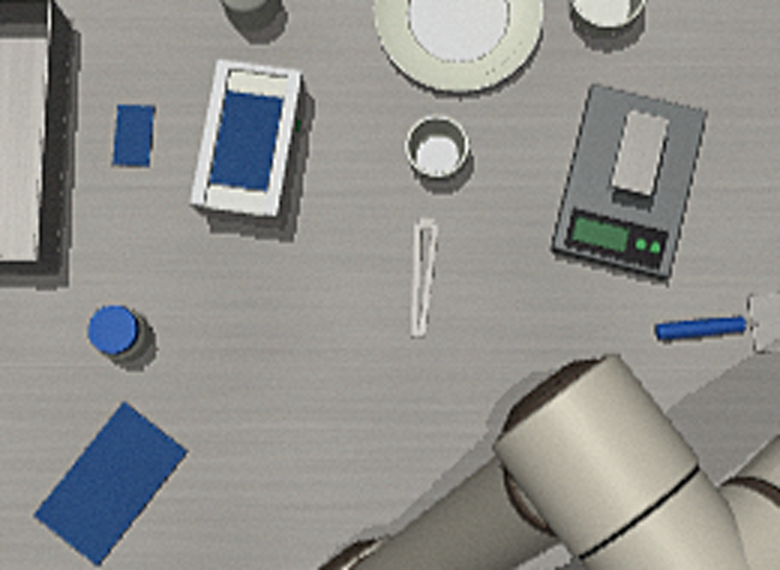

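View pics/scene1.png

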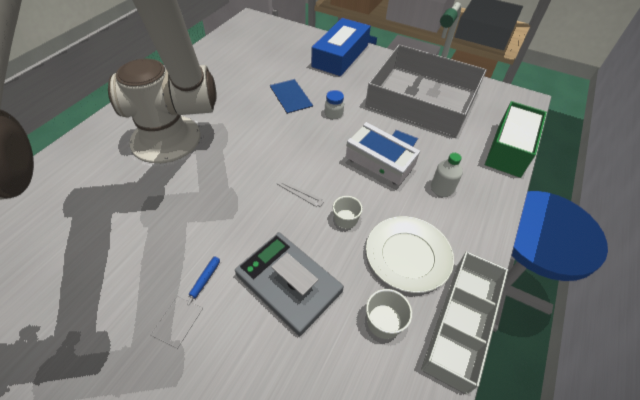

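Three blue plates show in the top crop: small at (133,135), large at (110,485), and one in the white stand at (247,142). The one in the stand is the middle-sized one and the only one in a channel, so it's the target. The stand's open end is at the bottom, near crop (238,205). The pan is at (640,152), with its display facing the robot.

```bash
cat >> h.py <<'E'
def blue(p):
    h=cv2.cvtColor(p['img'],cv2.COLOR_RGB2HSV); return ((h[...,0]>100)&(h[...,0]<125)&(h[...,1]>130)&(h[...,2]>40))
def rect(W,m,zr):
    m=m&(W[...,2]>zr[0])&(W[...,2]<zr[1]); n,l,s,_=cv2.connectedComponentsWithStats(m.astype(np.uint8)); k=1+np.argmax(s[1:,4]); q=W[l==k]
    r=cv2.minAreaRect(q[:,:2].astype(np.float32)); A=np.c_[q[:,:2]-q[:,:2].mean(0),np.ones(len(q))]; c=np.linalg.lstsq(A,q[:,2],rcond=None)[0]
    b=cv2.boxPoints(r); e=[b[1]-b[0],b[2]-b[1]]; L=e[0] if np.hypot(*e[0])>np.hypot(*e[1]) else e[1]; L=L*np.sign(L[0])
    return dict(c=np.round(r[0],1),size=np.round(r[1],1),yaw=np.degrees(np.arctan2(L[1],L[0])).round(2),z=c[2].round(1),slope=c[:2].round(3),n=len(q))
E
python3 - <<'E'
from h import *
p=get_image('top'); W=cloud(p,Tw(p))
print('plate',rect(W,blue(p),(50,100)))
X,Y=W[...,0],W[...,1]
print('stand',rect(W,(Y>100)&(Y<300)&(X>450)&(X<750),(55,100)))
print('pan',rect(W,(Y<-150)&(Y>-320)&(X>450)&(X<750),(70,95)))
print('scale',rect(W,(Y<-100)&(Y>-380)&(X>420)&(X<750),(25,45)))
E
```

```text
plate {'c': array([250.7, 659.7]), 'size': array([117. , 244.8]), 'yaw': np.float32(-89.91), 'z': np.float64(78.9), 'slope': array([0.002, 0.013]), 'n': 2176}
stand {'c': array([591.2, 210. ]), 'size': array([ 97.6, 173.4]), 'yaw': np.float32(-7.36), 'z': np.float64(74.2), 'slope': array([-0.05 ,  0.012]), 'n': 1491}
pan {'c': array([ 574.9, -225.6]), 'size': array([46.2, 92.5]), 'yaw': np.float32(-14.03), 'z': np.float64(78.4), 'slope': array([-0.004,  0.018]), 'n': 362}
scale {'c': array([ 554.8, -220. ]), 'size': array([136. , 201.6]), 'yaw': np.float32(-14.48), 'z': np.float64(33.2), 'slope': array([-0.009,  0.006]), 'n': 1873}
```

```bash
cat >> h.py <<'E'
def goal(x,y,z,yaw):
    s=read_state(); M=R.from_quat(s['ee_rot']).as_matrix(); d=M.T@(np.array([x,y,z])-s['position'])
    cur=np.degrees(np.arctan2(M[1,1],M[0,1])); r=-(yaw-cur); r=(r+180)%360-180
    print('slide mm',d.round(1),'roll',r.round(2),'pos',s['position'].round(1),'yaw',cur.round(2),'tilt',np.degrees(np.arccos(-M[2,2])).round(2),'F',s['contact_force'].round(2),'t',s['clock'])
E
python3 - <<'E'
from h import *
p=get_image('wrist'); print(np.round(p['T_tool_cam'],3),p['mtx'])
goal(540,213,404,82.6)
E
```

```text
[[ 0.0000e+00  9.4500e-01  3.2800e-01  8.4346e+01]
 [ 1.0000e+00 -1.0000e-03  0.0000e+00  1.3600e-01]
 [ 0.0000e+00  3.2800e-01 -9.4500e-01  3.1896e+01]
 [ 0.0000e+00  0.0000e+00  0.0000e+00  1.0000e+00]] [[331.18194869   0.         317.09773706]
 [  0.         331.18194869 206.88999169]
 [  0.           0.           1.        ]]
slide mm [-580.4  618.5    0.7] roll 29.56 pos [ 235.8 -578.8  404.7] yaw 112.16 tilt 0.0 F [-0.07 -0.57  0.05] t 0.7
```

>>> carry_out(slide=[[-0.02,0.022,0],[-0.06,0.064,0],[-0.1,0.107,0],[-0.14,0.149,0],[-0.18,0.192,0],[-0.22,0.234,0],[-0.26,0.277,0],[-0.3,0.32,0]], roll=[2,6,10,14,18,22,26,29.5], claw=[0.0854,0.0854,0.0854,0.0854,0.0854,0.0854,0.0854,0.0854])

```text
clock: 1.7
position: [393.1, -167.5, 405.2]
ee_rot: [0.065, 0.998, -0.0, 0.001]
contact_force: [1.0, 0.1, 0.8]
gripper_width: 85.4
grasp_force: 0.0
```

Run:
```python
from h import *
goal(540,213,404,82.6)
```

```text
slide mm [-96.2 396.3   1.4] roll -0.06 pos [ 393.1 -167.5  405.2] yaw 82.54 tilt 0.09 F [0.96 0.09 0.84] t 1.7
```

>>> carry_out(slide=[[-0.01,0.045,0],[-0.024,0.1,0],[-0.038,0.155,0],[-0.051,0.21,0],[-0.064,0.265,0],[-0.078,0.32,0],[-0.09,0.37,0],[-0.096,0.398,0]], roll=[0,0,0,0,0,0,0,0], claw=[0.0854,0.0854,0.0854,0.0854,0.0854,0.0854,0.0854,0.0854])

```text
clock: 2.7
position: [539.6, 215.7, 404.4]
ee_rot: [0.063, 0.998, 0.0, 0.0]
contact_force: [-0.1, 0.2, 0.2]
gripper_width: 84.9
grasp_force: 0.0
```

Run:
```python
from h import *
get_image('top'); get_image('top')
goal(540,213,404,82.6); s=read_state(); p=get_image('wrist'); W=cloud(p,Tw(p,s)); save(p,'w1.png')
X,Y=W[...,0],W[...,1]; reg=(Y>100)&(Y<300)&(X>450)&(X<750)
print('plate',rect(W,blue(p)&reg,(50,100)))
print('stand',rect(W,reg,(55,100)))
for t in('plate','stand_edge'):
    for d in place_of(p,t)[:4]:
        u,v=np.round(d['at']).astype(int); print(t,round(d['conf'],2),(u,v),W[min(max(v,0),399),min(max(u,0),639)].round(1))
```

```text
slide mm [-0.7 -2.7  0. ] roll 0.22 pos [539.7 215.8 404. ] yaw 82.82 tilt 0.0 F [-0.36 -0.49 -0.09] t 2.8
plate {'c': array([588.5, 210.1]), 'size': array([ 62.6, 109.2]), 'yaw': np.float32(-7.98), 'z': np.float64(75.0), 'slope': array([-0.061,  0.008]), 'n': 6248}
stand {'c': array([592.4, 210.1]), 'size': array([ 96.4, 171.8]), 'yaw': np.float32(-7.87), 'z': np.float64(74.6), 'slope': array([-0.045,  0.006]), 'n': 15858}
plate 0.66 (np.int64(434), np.int64(217)) [ 6.145e+02  3.483e+02 -3.000e-01]
plate 0.56 (np.int64(315), np.int64(237)) [589.  207.7  75.1]
stand_edge 0.73 (np.int64(318), np.int64(154)) [508.2 220.7  75.8]
```

View pics/w1.png

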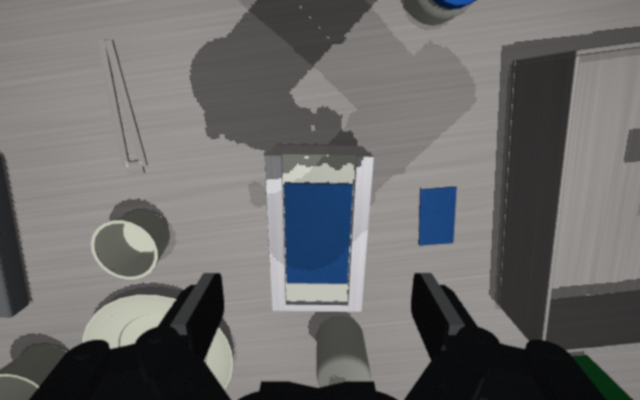

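The wrist picture shows the plate at px 285–352 × 183–284, with the open end at the top (318,155). The plate's leading end is about 26 mm inside the open end, and its size of about 109×63 matches. The edge deck is about 76 mm high.

Run:
```python
from h import *
goal(613.2,207,275,82.1)
```

```text
slide mm [-74.7   3.9 129.6] roll 0.55 pos [538.7 212.8 404.6] yaw 82.65 tilt 0.04 F [-0.19 -0.56  0.1 ] t 2.95
```

>>> carry_out(slide=[[-0.02,0.001,0.02],[-0.04,0.002,0.045],[-0.055,0.003,0.07],[-0.068,0.0035,0.09],[-0.0747,0.004,0.11],[-0.0747,0.004,0.125],[-0.0747,0.004,0.1296],[-0.0747,0.004,0.1296]], roll=[0.5,0.5,0.5,0.5,0.5,0.5,0.5,0.5], claw=[0,0,0,0,0,0,0,0])

```text
clock: 3.95
position: [613.4, 207.8, 275.3]
ee_rot: [0.068, 0.998, -0.0, 0.0]
contact_force: [0.1, 0.2, -0.5]
gripper_width: 0.1
grasp_force: 0.0
```

Run:
```python
from h import *
goal(613.2,207,251,82.1); s=read_state(); p=get_image('wrist'); W=cloud(p,Tw(p,s)); save(p,'w2.png')
print(read_state()['gripper_width'])
goal(613.2,207,251,82.1)
```

```text
slide mm [ 0.  -0.8 24.3] roll 0.1 pos [613.4 207.8 275.3] yaw 82.2 tilt 0.01 F [ 0.07  0.16 -0.46] t 3.95
-0.06727433742888375
slide mm [ 0.2 -1.  24.9] roll 0.1 pos [613.5 207.9 275.9] yaw 82.2 tilt 0.07 F [-0.41 -0.18  0.29] t 4.0
```

View pics/w2.png

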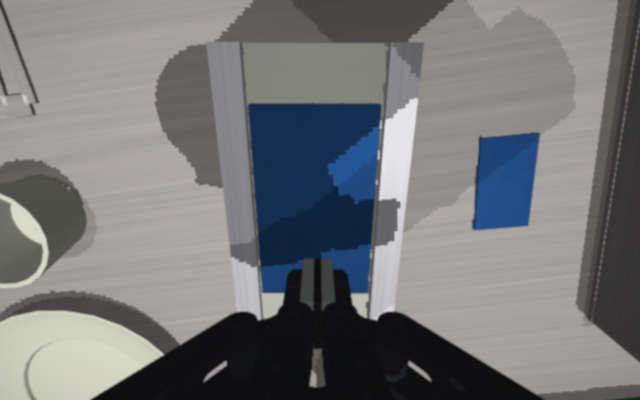

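The closed fingers sit over the rear half of the plate, tips at px (317,270). Both rails are clear. I'll lower towards contact.

>>> carry_out(slide=[[0,-0.001,0.012],[0,-0.001,0.022],[0,-0.001,0.026],[0,-0.001,0.0265],[0,-0.001,0.0265]], roll=[0,0,0,0,0], claw=[0,0,0,0,0])

```text
clock: 4.62
position: [613.5, 206.7, 248.5]
ee_rot: [0.068, 0.998, 0.0, 0.0]
contact_force: [-0.4, 0.1, 0.3]
gripper_width: 0.5
grasp_force: 0.0
```

>>> carry_out(slide=[[0,0,0.0005],[0,0,0.0005]], roll=[0,0], claw=[0,0])

```text
clock: 4.88
position: [613.5, 206.7, 248.5]
ee_rot: [0.068, 0.998, 0.0, 0.0]
contact_force: [-1.2, 0.2, 3.1]
gripper_width: -0.4
grasp_force: 1.1
```

>>> carry_out(slide=[[0,0,0.0003],[0,0,0.0003]], roll=[0,0], claw=[0,0])

```text
clock: 5.12
position: [613.5, 206.7, 248.4]
ee_rot: [0.068, 0.998, 0.0, 0.0]
contact_force: [-2.4, -0.3, 4.6]
gripper_width: -0.3
grasp_force: 2.4
```

>>> carry_out(slide=[[0,0,0.0003],[0,0,0.0003]], roll=[0,0], claw=[0,0])

```text
clock: 5.38
position: [613.5, 206.7, 248.4]
ee_rot: [0.068, 0.998, 0.0, 0.0]
contact_force: [-1.9, 0.2, 6.1]
gripper_width: -0.2
grasp_force: 3.1
```

>>> carry_out(slide=[[0,0,0.0005],[0.0025,0,0.0003],[0.005,0,0.0002],[0.0075,0,0],[0.01,0,-0.0001],[0.01,0,-0.0001]], roll=[0,0,0,0,0,0], claw=[0,0,0,0,0,0])

```text
clock: 6.12
position: [604.4, 208.5, 248.9]
ee_rot: [0.068, 0.998, 0.001, 0.002]
contact_force: [2.8, 1.0, 6.3]
gripper_width: -0.1
grasp_force: 3.0
```

```bash
cat > m.py <<'E'
from h import *
goal(613.2,207,251,82.1); s=read_state(); p=get_image('wrist'); W=cloud(p,Tw(p,s)); save(p,'wl.png')
X,Y=W[...,0],W[...,1]; reg=(Y>100)&(Y<290)&(X>430)&(X<750)
q=W[blue(p)&reg&(W[...,2]>50)&(W[...,2]<100)]; u=np.array([.9905,-.137]); w=np.array([.137,.9905])
a=(q[:,:2]-[508.2,221.6])@u; b=(q[:,:2]-[508.2,221.6])@w
print('plate along',np.percentile(a,[.3,99.7]).round(1),'across',np.percentile(b,[.3,99.7]).round(1),'origin x est',a.min()+55)
E
python3 m.py
```

```text
slide mm [-8.9 -0.2 -2.1] roll 0.1 pos [604.4 208.5 248.9] yaw 82.2 tilt 0.27 F [2.8  1.   6.25] t 6.125
plate along [ 19.  123.6] across [-30.9  31.7] origin x est 73.5930132017956
```

>>> carry_out(slide=[[0.003,0,0.0001],[0.006,0,-0.0001],[0.009,0,-0.0003],[0.012,0,-0.0005],[0.015,0,-0.0007],[0.018,0,-0.0008],[0.021,0,-0.001],[0.023,0,-0.0011]], roll=[0,0,0,0,0,0,0,0], claw=[0,0,0,0,0,0,0,0])

```text
clock: 7.18
position: [582.0, 211.7, 250.2]
ee_rot: [0.068, 0.998, 0.001, 0.003]
contact_force: [3.5, -0.3, 6.3]
gripper_width: 0.2
grasp_force: 3.1
```

```bash
python3 m.py
```

```text
slide mm [-31.6  -0.4  -0.6] roll 0.11 pos [582.  211.7 250.2] yaw 82.21 tilt 0.35 F [ 3.49 -0.28  6.32] t 7.175
plate along [ -3.5 101.1] across [-30.7  31.9] origin x est 51.10422031208625
```

>>> carry_out(slide=[[0.0035,0,-0.0001],[0.007,0,-0.0003],[0.0105,0,-0.0005],[0.014,0,-0.0007],[0.0175,0,-0.001],[0.021,0,-0.0012],[0.0245,0,-0.0014],[0.027,0,-0.0016]], roll=[0,0,0,0,0,0,0,0], claw=[0,0,0,0,0,0,0,0])

```text
clock: 8.22
position: [555.2, 215.5, 251.9]
ee_rot: [0.068, 0.998, 0.001, 0.003]
contact_force: [3.5, 0.4, 5.4]
gripper_width: -0.1
grasp_force: 3.2
```

```bash
python3 m.py
```

```text
slide mm [-58.6  -0.6   1.2] roll 0.12 pos [555.2 215.5 251.9] yaw 82.22 tilt 0.35 F [3.52 0.41 5.43] t 8.225
plate along [-30.4  74.1] across [-30.6  32. ] origin x est 24.155856292397633
```

>>> carry_out(slide=[[0.002,0,0.0002],[0.004,0,0.0001],[0.006,0,-0.0001],[0.008,0,-0.0002],[0.009,0,-0.0003],[0.009,0,-0.0003]], roll=[0,0,0,0,0,0], claw=[0,0,0,0,0,0])

```text
clock: 9.02
position: [546.5, 216.8, 252.4]
ee_rot: [0.068, 0.998, 0.002, 0.003]
contact_force: [2.6, 0.5, 6.8]
gripper_width: -0.2
grasp_force: 3.7
```

>>> carry_out(slide=[[0,0,-0.001],[0,0,-0.004],[0,0,-0.02],[0,0,-0.06],[0,0,-0.09],[0,0,-0.11],[0,0,-0.11],[0,0,-0.11]], roll=[0,0,0,0,0,0,0,0], claw=[0,0,0,0,0.0854,0.0854,0.0854,0.0854])

```text
clock: 10.02
position: [544.5, 215.8, 359.6]
ee_rot: [0.069, 0.998, -0.0, -0.001]
contact_force: [-0.1, 0.2, -0.3]
gripper_width: 71.9
grasp_force: 0.0
```

```bash
python3 m.py
python3 - <<'E'
from h import *
goal(489,224.2,405,82.1)
E
```

```text
slide mm [-69.5   0.8 108.5] roll 0.04 pos [544.5 215.8 359.6] yaw 82.14 tilt 0.13 F [-0.08  0.23 -0.3 ] t 10.025
plate along [-40.2  67.6] across [-30.7  31.5] origin x est 14.76506625594046
slide mm [ 56.3   0.6 -45.6] roll 0.05 pos [544.6 215.8 359.3] yaw 82.15 tilt 0.17 F [-0.12 -0.87  0.02] t 10.075
```

View pics/wl.png

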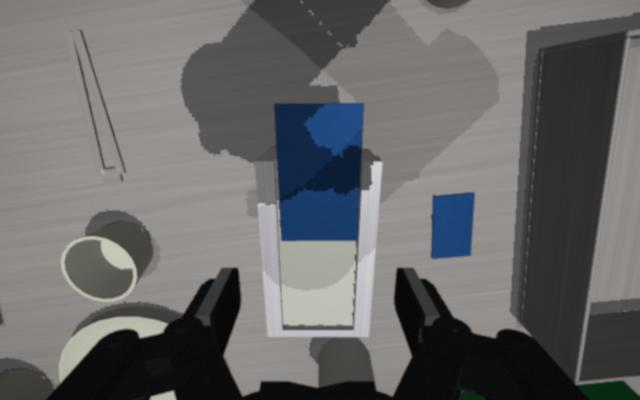

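The plate overhangs 40 mm, leading end at px (275–363,103) and stand end at row ~160. It is square in the channel.

>>> carry_out(slide=[[0.02,0,0],[0.04,0.001,0],[0.055,0.001,0.01],[0.058,0.0012,0.03],[0.058,0.0012,0.05],[0.058,0.0012,0.06],[0.058,0.0012,0.06]], roll=[0,0,0,0,0,0,0], claw=[0.0854,0.0854,0.0854,0.0854,0.0854,0.0854,0.0854])

```text
clock: 10.95
position: [487.7, 225.0, 299.5]
ee_rot: [0.068, 0.998, -0.001, -0.001]
contact_force: [-0.3, 0.7, 0.3]
gripper_width: 85.3
grasp_force: 0.0
```

```bash
python3 m.py
python3 - <<'E'
from h import *
goal(487.5,224.9,230,82.1); print(read_state()['gripper_width'])
E
```

```text
slide mm [-126.9   -0.6   48.3] roll 0.06 pos [487.7 225.  299.5] yaw 82.16 tilt 0.16 F [-0.29  0.65  0.27] t 10.95
plate along [-40.9  67.5] across [-30.7  31.8] origin x est 13.330183556492898
slide mm [ 0.4 -0.3 70.3] roll 0.07 pos [487.9 225.2 300.3] yaw 82.17 tilt 0.05 F [-0.29 -0.12  0.65] t 11.0
85.37285289452029
```

View pics/wl.png

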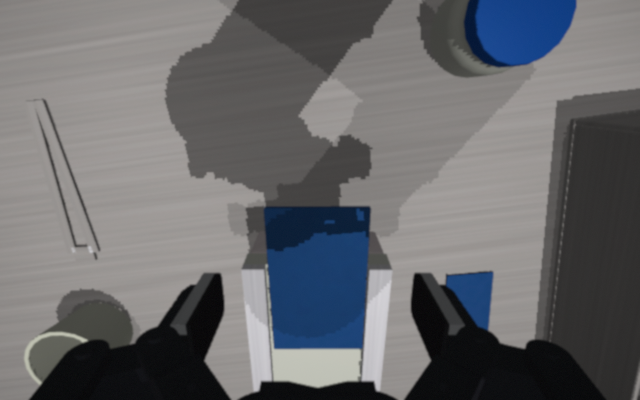

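The plate (265–370) is centred between the fingers (222 and 412). Lowering now.

>>> carry_out(slide=[[0,0,0.02],[0,0,0.045],[0,0,0.062],[0,0,0.069],[0,0,0.07],[0,0,0.07]], roll=[0,0,0,0,0,0], claw=[0.0854,0.0854,0.0854,0.0854,0.0854,0.0854])

```text
clock: 11.75
position: [488.1, 225.4, 231.4]
ee_rot: [0.068, 0.998, 0.001, 0.001]
contact_force: [0.5, -0.4, 0.1]
gripper_width: 85.7
grasp_force: 0.0
```

>>> carry_out(slide=[[0,0,0],[0,0,0],[0,0,0],[0,0,0],[0,0,0],[0,0,0],[0,0,0]], roll=[0,0,0,0,0,0,0], claw=[0.078,0.072,0.068,0.064,0.058,0.055,0.055])

```text
clock: 12.62
position: [487.8, 225.1, 231.0]
ee_rot: [0.068, 0.998, -0.0, 0.0]
contact_force: [-2.4, -0.5, 4.5]
gripper_width: 61.8
grasp_force: 64.1
```

>>> carry_out(slide=[[0,0,-0.002],[0,0,-0.006],[0,0,-0.012],[0,0,-0.02],[0,0,-0.03],[0,0,-0.045],[0,0,-0.06],[0,0,-0.06]], roll=[0,0,0,0,0,0,0,0], claw=[0.055,0.055,0.055,0.055,0.055,0.055,0.055,0.055])

```text
clock: 13.62
position: [488.1, 225.4, 292.5]
ee_rot: [0.068, 0.998, 0.001, 0.001]
contact_force: [0.6, -0.1, -2.4]
gripper_width: 62.0
grasp_force: 65.6
```

```bash
cat > g.py <<'E'
from h import *
s=read_state(); M=R.from_quat(s['ee_rot']).as_matrix(); p=get_image('wrist'); W=cloud(p,Tw(p,s)); save(p,'wg.png')
P=(W-s['position'])@M
m=blue(p)&(P[...,2]>100)&(P[...,2]<200)&(abs(P[...,1])<45)
n,l,st,_=cv2.connectedComponentsWithStats(m.astype(np.uint8)); q=P[l==1+np.argmax(st[1:,4])]; 
c=np.linalg.lstsq(np.c_[q[:,:2],np.ones(len(q))],q[:,2],rcond=None)[0]
print('tool frame x',np.percentile(q[:,0],[.3,99.7]).round(1),'y',np.percentile(q[:,1],[.3,99.7]).round(1),'z=ax+by+c',c.round(3),s['gripper_width'],s['grasp_force'],s['contact_force'].round(2))
r=cv2.minAreaRect(q[:,:2].astype(np.float32)); print(r)
E
python3 g.py;python3 - <<'E'
from h import *
goal(500,-200,330,75.9)
E
```

```text
tool frame x [-49.6  20.4] y [-30.9  31.3] z=ax+by+c [-8.60000e-02  0.00000e+00  1.49835e+02] 62.049259202944405 65.5845558643341 [ 0.58 -0.08 -2.38]
((-15.652050018310547, 0.5229148864746094), (63.7573356628418, 73.44886779785156), 89.94613647460938)
slide mm [ -70.2 -419.5  -39.1] roll 6.26 pos [487.8 225.2 291.5] yaw 82.16 tilt 0.11 F [ 0.09  0.19 -2.31] t 13.675
```

View pics/wg.png

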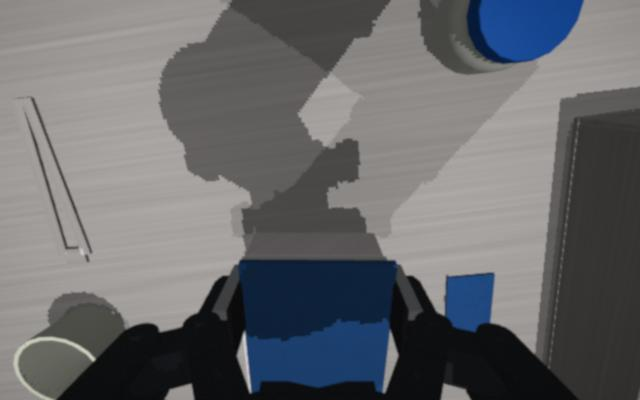

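The plate is held by its end, row 262 down to the fingers, drooping about 5° at the far end. Now I carry it to the scale.

Run:
```python
from h import *
goal(541.4,-217.1,292,75.8)
```

```text
slide mm [-113.5 -430.8   -1.1] roll 6.36 pos [487.8 225.2 291.5] yaw 82.16 tilt 0.11 F [ 0.09  0.19 -2.31] t 13.675
```

>>> carry_out(slide=[[-0.002,-0.008,0],[-0.007,-0.026,0],[-0.014,-0.054,0],[-0.023,-0.088,0],[-0.032,-0.123,0],[-0.042,-0.16,0],[-0.052,-0.197,0],[-0.061,-0.232,0]], roll=[0,0,1,1,2,2,3,3], claw=[0.055,0.055,0.055,0.055,0.055,0.055,0.055,0.055])

```text
clock: 14.68
position: [516.1, -15.5, 290.2]
ee_rot: [0.095, 0.995, -0.0, -0.001]
contact_force: [0.6, -0.1, -2.2]
gripper_width: 62.0
grasp_force: 65.6
```

Run:
```python
from h import *
goal(541.4,-217.1,292,75.8)
```

```text
slide mm [ -63.  -193.2   -1.8] roll 3.3 pos [516.1 -15.5 290.2] yaw 79.1 tilt 0.08 F [ 0.6  -0.14 -2.16] t 14.675
```

>>> carry_out(slide=[[-0.011,-0.035,0],[-0.022,-0.07,0],[-0.034,-0.105,0],[-0.044,-0.138,0],[-0.052,-0.164,0],[-0.058,-0.182,0],[-0.062,-0.192,0],[-0.063,-0.195,0]], roll=[1,1,2,2,3,3,3.3,3.3], claw=[0.055,0.055,0.055,0.055,0.055,0.055,0.055,0.055])

```text
clock: 15.68
position: [541.7, -216.8, 290.4]
ee_rot: [0.123, 0.992, 0.0, -0.0]
contact_force: [0.8, 0.2, -1.7]
gripper_width: 62.1
grasp_force: 65.6
```

```bash
cat > t.py <<'E'
from h import *
goal(541.4,-217.1,250,75.8)
p=get_image('scene'); W=cloud(p,Tw(p)); save(p,'sc.png'); X,Y=W[...,0],W[...,1]
m=blue(p)&(Y<-100)&(X>450)&(Y>-300)&(X<700)
try: print('plate(scene)',rect(W,m,(75,170)))
except Exception as e: print(e)
p=get_image('top'); W=cloud(p,Tw(p)); X,Y=W[...,0],W[...,1]; m=blue(p)&(Y<-150)&(X>500)&(Y>-300)&(X<700)
try: print('plate(top)',rect(W,m,(75,170)))
except Exception as e: print(e)
E
python3 t.py; python3 g.py
python3 - <<'E'
import cv2
i=cv2.imread('pics/sc.png'); cv2.imwrite('pics/scc.png',cv2.resize(i[180:350,200:400],None,fx=3,fy=3))
E
```

```text
slide mm [ 0.2 -0.4 40.4] roll 0.04 pos [ 541.7 -216.8  290.4] yaw 75.84 tilt 0.03 F [ 0.82  0.2  -1.66] t 15.675
plate(scene) {'c': array([ 577.3, -226. ]), 'size': array([ 64. , 104.5]), 'yaw': np.float32(-14.77), 'z': np.float64(138.6), 'slope': array([-0.069,  0.019]), 'n': 1503}
plate(top) {'c': array([ 530.5, -213.7]), 'size': array([60.6, 15.9]), 'yaw': np.float32(74.15), 'z': np.float64(140.9), 'slope': array([-0.239,  0.07 ]), 'n': 72}
tool frame x [-49.4  20.5] y [-30.9  31.5] z=ax+by+c [-8.80000e-02 -1.00000e-03  1.49783e+02] 61.94415720341731 65.62938451766968 [-0.7   0.09 -1.28]
((-15.97177505493164, 0.3014259338378906), (73.82054901123047, 63.45124816894531), 0.1525222659111023)
```

View pics/scc.png

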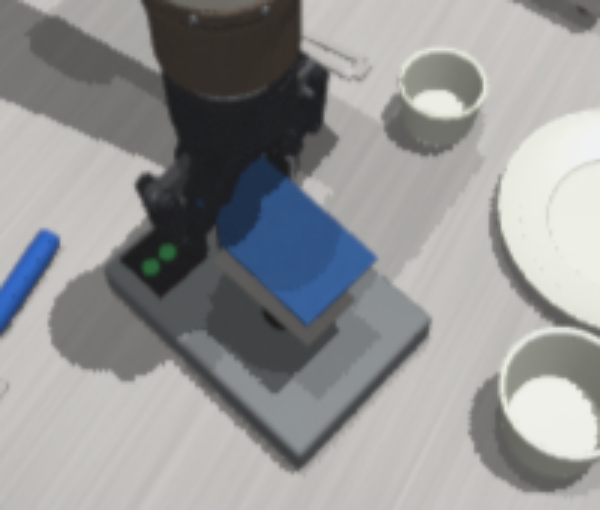

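>>> carry_out(slide=[[0,0,0.01],[0,0,0.025],[0,0,0.038],[0,0,0.045],[0,0,0.047],[0,0,0.048],[0,0,0.048]], roll=[0,0,0,0,0,0,0], claw=[0.055,0.055,0.055,0.055,0.055,0.055,0.055])

```text
clock: 16.7
position: [541.9, -216.4, 243.0]
ee_rot: [0.123, 0.992, -0.0, 0.0]
contact_force: [0.5, 0.2, -2.0]
gripper_width: 62.4
grasp_force: 65.6
```

>>> carry_out(slide=[[0,0,0.001],[0,0,0.0015],[0,0,0.002],[0,0,0.002]], roll=[0,0,0,0], claw=[0.055,0.055,0.055,0.055])

```text
clock: 17.2
position: [541.7, -216.4, 240.6]
ee_rot: [0.123, 0.992, 0.0, -0.0]
contact_force: [-0.7, -0.4, -1.2]
gripper_width: 61.8
grasp_force: 65.6
```

>>> carry_out(slide=[[0,0,0.0005],[0,0,0.001],[0,0,0.0015],[0,0,0.0015]], roll=[0,0,0,0], claw=[0.055,0.055,0.055,0.055])

```text
clock: 17.7
position: [541.8, -216.4, 239.0]
ee_rot: [0.123, 0.992, -0.0, -0.0]
contact_force: [-0.7, 0.3, -2.5]
gripper_width: 62.2
grasp_force: 65.6
```

>>> carry_out(slide=[[0,0,0.0005],[0,0,0.001],[0,0,0.0015],[0,0,0.0015]], roll=[0,0,0,0], claw=[0.055,0.055,0.055,0.055])

```text
clock: 18.2
position: [541.8, -216.4, 237.7]
ee_rot: [0.123, 0.992, -0.0, 0.0]
contact_force: [-0.1, -0.1, -1.1]
gripper_width: 62.0
grasp_force: 65.6
```

```bash
python3 g.py; python3 t.py
```

```text
tool frame x [-49.   20.4] y [-31.   31.5] z=ax+by+c [-7.60000e-02 -1.00000e-03  1.49847e+02] 62.026914253748984 65.64528822898865 [-0.14 -0.06 -1.06]
((-15.578285217285156, 0.2954368591308594), (72.94355773925781, 63.567386627197266), 0.18159274756908417)
slide mm [  0.2  -0.8 -12.3] roll 0.06 pos [ 541.8 -216.4  237.7] yaw 75.86 tilt 0.01 F [-0.47  0.41 -0.76] t 18.25
plate(scene) {'c': array([ 578.7, -226.4]), 'size': array([ 62.7, 101.9]), 'yaw': np.float32(-14.56), 'z': np.float64(86.3), 'slope': array([-0.06 ,  0.014]), 'n': 1367}
plate(top) {'c': array([ 529.1, -212.1]), 'size': array([62.5, 15.6]), 'yaw': np.float32(74.01), 'z': np.float64(88.3), 'slope': array([-0.252,  0.118]), 'n': 69}
```

>>> carry_out(slide=[[0,0,0.0005],[0,0,0.001],[0,0,0.0015],[0,0,0.002],[0,0,0.002]], roll=[0,0,0,0,0], claw=[0.055,0.055,0.055,0.055,0.055])

```text
clock: 18.98
position: [541.8, -216.4, 235.7]
ee_rot: [0.123, 0.992, -0.0, 0.0]
contact_force: [-0.3, 0.7, 0.4]
gripper_width: 62.2
grasp_force: 65.7
```

```bash
python3 g.py
```

```text
tool frame x [-48.1  20.5] y [-31.   31.5] z=ax+by+c [-6.00000e-02 -0.00000e+00  1.49827e+02] 62.19891589784325 65.71093082427979 [-0.33  0.75  0.39]
((-15.65957260131836, 0.2723579406738281), (73.63739013671875, 63.65283966064453), 0.1101817935705185)
```

>>> carry_out(slide=[[0,0,0.0005],[0,0,0.001],[0,0,0.0015],[0,0,0.002],[0,0,0.002]], roll=[0,0,0,0,0], claw=[0.055,0.055,0.055,0.055,0.055])

```text
clock: 19.65
position: [541.8, -216.4, 233.7]
ee_rot: [0.123, 0.992, -0.0, 0.0]
contact_force: [-1.4, 0.3, 1.1]
gripper_width: 62.3
grasp_force: 65.8
```

>>> carry_out(slide=[[0,0,0.0005],[0,0,0.001],[0,0,0.0015],[0,0,0.0015]], roll=[0,0,0,0], claw=[0.055,0.055,0.055,0.055])

```text
clock: 20.15
position: [541.8, -216.4, 232.2]
ee_rot: [0.123, 0.992, -0.0, 0.0]
contact_force: [-1.6, 0.9, 3.0]
gripper_width: 62.0
grasp_force: 65.9
```

```bash
python3 g.py
```

```text
tool frame x [-46.7  20.5] y [-31.   31.5] z=ax+by+c [-3.00000e-02  0.00000e+00  1.49769e+02] 62.01644259267811 65.85632801055908 [-1.63  0.86  3.  ]
((-14.24673080444336, 0.17624664306640625), (70.76807403564453, 64.00601196289062), 0.15723933279514313)
```

>>> carry_out(slide=[[0,0,0.0005],[0,0,0.001],[0,0,0.001],[0,0,0.001]], roll=[0,0,0,0], claw=[0.055,0.055,0.055,0.055])

```text
clock: 20.7
position: [541.8, -216.4, 231.2]
ee_rot: [0.123, 0.992, -0.0, 0.0]
contact_force: [-2.1, 0.9, 4.1]
gripper_width: 62.0
grasp_force: 65.9
```

>>> carry_out(slide=[[0,0,0],[0,0,0],[0,0,0],[0,0,0],[0,0,0],[0,0,0],[0,0,0],[0,0,0]], roll=[0,0,0,0,0,0,0,0], claw=[0.064,0.067,0.07,0.075,0.08,0.0854,0.0854,0.0854])

```text
clock: 21.7
position: [541.8, -216.4, 231.1]
ee_rot: [0.123, 0.992, -0.0, 0.0]
contact_force: [0.9, 0.3, -0.8]
gripper_width: 85.5
grasp_force: 0.0
```

```bash
python3 g.py; python3 t.py
python3 - <<'E'
import cv2
i=cv2.imread('pics/sc.png'); cv2.imwrite('pics/scd.png',cv2.resize(i[180:350,200:400],None,fx=3,fy=3))
E
```

```text
tool frame x [-44.9  20.5] y [-31.   31.4] z=ax+by+c [-1.70000e-02 -1.00000e-03  1.48518e+02] 85.51670316587315 0.0 [ 0.91  0.34 -0.81]
((-13.356025695800781, 0.09900665283203125), (63.40003204345703, 68.7806167602539), 89.84124755859375)
slide mm [  0.2  -0.8 -18.9] roll 0.06 pos [ 541.8 -216.4  231.1] yaw 75.86 tilt 0.0 F [-0.33 -1.   -1.18] t 21.75
plate(scene) {'c': array([ 578.2, -226.4]), 'size': array([ 62.6, 101.9]), 'yaw': np.float32(-15.09), 'z': np.float64(83.7), 'slope': array([-0.001, -0.001]), 'n': 1356}
plate(top) {'c': array([ 530.7, -213. ]), 'size': array([62.8, 16.8]), 'yaw': np.float32(78.25), 'z': np.float64(81.7), 'slope': array([-0.02 ,  0.011]), 'n': 58}
```

View pics/scd.png

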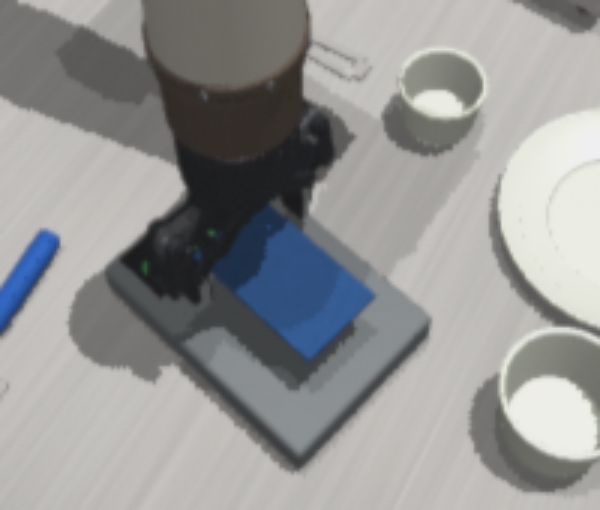

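The plate lies flat on the pan, centred near crop (295,280), with the fingers open beside it. I'll retract straight up.

>>> carry_out(slide=[[0,0,-0.005],[0,0,-0.02],[0,0,-0.05],[0,0,-0.09],[0,0,-0.13],[0,0,-0.15],[0,0,-0.15],[0,0,-0.15]], roll=[0,0,0,0,0,0,0,0], claw=[0.0854,0.0854,0.0854,0.0854,0.0854,0.0854,0.0854,0.0854])

```text
clock: 22.85
position: [541.3, -216.3, 380.5]
ee_rot: [0.123, 0.992, 0.0, -0.001]
contact_force: [0.7, -0.2, -0.0]
gripper_width: 85.2
grasp_force: 0.0
```

Run:
```python
from h import *
s=read_state(); p=get_image('wrist'); W=cloud(p,Tw(p,s)); m=(W[...,0]>450)&(W[...,1]<-150)
print('plate',rect(W,blue(p)&m,(70,100)))
print('scale',rect(W,m&(W[...,0]<680)&(W[...,1]>-330),(25,45)))
p=get_image('scene'); W=cloud(p,Tw(p)); m=(W[...,0]>450)&(W[...,1]<-150); print('scene',rect(W,blue(p)&m,(70,100)))
```

```text
plate {'c': array([ 575.1, -224.9]), 'size': array([ 63.2, 109. ]), 'yaw': np.float32(-14.38), 'z': np.float64(82.1), 'slope': array([ 0.   , -0.001]), 'n': 8126}
scale {'c': array([ 555.9, -220.2]), 'size': array([136.2, 198.2]), 'yaw': np.float32(-14.12), 'z': np.float64(33.6), 'slope': array([-0.012,  0.006]), 'n': 16745}
scene {'c': array([ 574.6, -225.4]), 'size': array([ 63.2, 109.5]), 'yaw': np.float32(-14.79), 'z': np.float64(83.7), 'slope': array([-0.001, -0.001]), 'n': 1510}
```

Flat, within about 1–2 mm of the pan centre (574.9, −225.6), and aligned with it.

```bash
python3 -c "
from bench import *
print(job_done())"
```

```text
the job is handed in; nothing more can be done
None
```

The plate was slid out to about 40 mm overhang, lifted off, and laid flat on the scale's pan, within about 2 mm of its centre and under 1° off its length, then released; the job is handed in, but no verdict came back.

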